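Set the board holder to its width mark and lock it

TASK

Set up the board holder for the next panels: roll its knurled thumbwheel under a fingertip until the moving rail has closed up far enough that its yellow pointer stands in the white band between the two red blocks, then push the lock lever over, away from you, to its stop so that the rail is clamped there. Move the rail only with the wheel and leave the red width marker where it is set; pick nothing up, and leave everything else on the bench where it is.

Things in the scene. Friction and masses are not known exactly. Their poses are not given: they have to be found in the camera images.
- holder: fixed board holder, 200 x 270 mm plate; origin at the centre of its underside on the bench; own x points away from the robot at yaw 0, y left. In its axes (mm): plate top z 12; black fixed rail along x at y 115, moving rail at y 10 at the start, both 150 long, tops z 42; black adjuster head 78 x 46 at x -30, y -108, top z 48; end plate at y -80, top z 46; lock block at x 58, y -54, top z 56
- wheel_top (a point): topmost point of the thumbwheel, mid-width (65 mm above the bench). Knurled steel disc, radius 25, 16 wide, on a rigid axle along the holder's y, 17 mm of it above the black head. A fingertip pressed lightly on its top (2 to 20 N) and dragged along the holder's x rolls it without slipping (friction 0.02 N m); it stays where it is left
- wheel (a joint): angle of the thumbwheel (rad), 0 at the start, up to 7; grows as its top is rolled along the holder's +x (away from the robot). Each radian (25 mm of finger travel) moves the rail 6 mm towards the fixed rail; rolled back, the rail opens again
- rail: moving rail, black, 150 x 14 x 30 mm with a small ledge; origin at the centre of its underside, on the plate; slides along the holder's y axis by up to 42 mm. Not to be pushed directly
- pointer_tip (a point): tip of the yellow pointer (4 mm wide) on the near end of the moving rail, over the white scale strip; moves with the rail along the holder's y axis
- band_center (a point): middle of the white band, 6 mm wide along the holder's y, between the two red blocks (each 9 wide, 14 deep, 9 mm high) of the width marker on the scale; the pointer must come to the same holder y. At the start it lies 16 to 34 mm to the holder's +y of the pointer; it stays put
- lever_ball (a point): centre of the black ball (18 mm across) at the end of the lock lever, 50 mm from its pivot; the rod is 9 mm thick; the pivot axis lies along the holder's y at x 58, y -54, z 42 mm of the holder. Ball centre at x 34, z 86 when open, x 58, z 92 halfway, x 82, z 86 when locked
- lock_lever (a joint): angle of the lock lever (rad): 0 = open, leaning 0.5 rad from upright towards the robot (holder -x); 1.0 = locked at its stop, leaning 0.5 rad away (holder +x). Stays where it is left; pushing it over takes 2 to 9 N at the ball. When locked, its cam clamps the rail by a brake shoe and a finger mostly slips on the wheel
- tweezers_a: black tweezers, 131 x 17 x 10 mm, lying by the right side of the holder; leave alone
- panel_stack: stack of board panels, 103 x 120 x 43 mm, on the black tray at the right; leave alone
- carrier_a: pack of black carriers, 52 x 118 x 50 mm, on the black tray at the right; leave alone
- flux_bottle: flux bottle with red cap, 38 mm across, 109 high; leave alone
- paste_jar: jar with black lid, 61 mm across, 53 high; leave alone
- ipa_pump: blue pump dispenser, 66 mm across, 128 high; leave alone
- screwdriver_a: screwdriver with red handle, 191 mm long; leave alone
- marker: blue and white marker pen, 135 mm long; leave alone

How it is judged (in metres and radians):
On the way:
1. the pointer stands in the white band, set with the lock still open (y of pointer_tip in the frame of band_center between -0.003 and 0.003 m and value of joint lock_lever below 0.3 rad), for 0.2 s.
At the end, for the whole second after the job is handed in: the pointer's middle is inside the 6 mm white band (within 3 mm of its centre along the holder's y axis), the lock lever is over to its far stop (above 0.85 rad of 1.0), and the wheel is at rest (y of pointer_tip in the frame of band_center between -0.003 and 0.003 m and value of joint lock_lever above 0.85 rad and velocity of joint wheel between -0.05 and 0.05 rad/s); the robot touches nothing.
It fails at once if the moving rail is pushed directly (contact force between any of the fingers, the arm and rail above 3 N).
It fails at once if the width marker is shifted (distance of band_center from where it was at the start of the episode above 0.002 m).
It fails at once if something else on the bench is shifted or lifted (distance of any of tweezers_a, panel_stack, carrier_a, flux_bottle, paste_jar, ipa_pump, screwdriver_a, marker from where it was at the start of the episode above 0.015 m).
It also fails if it takes over 61 s, if anything falls off the work surface, if the arm or the gripper's body presses on something with over 40 N, if the wrist force passes 120 N, or if a joint passes its speed limit or range.

ROBOT

A 6-joint arm with a two-finger parallel gripper is mounted at the origin on a cart in front of the work surface, level with it; the furniture and walls round the work are solid. World frame = base frame: x ahead of the robot, y to its left, z up, the work surface at z = 0. Lengths are in mm, angles in degrees, forces in N, time in s.
With the tool pointing down it reaches from about 300 to 850 mm from the base axis. Payload 4.2 kg.
Tool frame: the origin (TCP) lies on the centre line of the jaws, within the pads' length; the fingertips stand 14 mm ahead of it and the grasp point (between the pads) lies 5 mm behind it (env.finger_overhang is the z of the fingertips in the tool frame, in mm); z points along the fingers, y is the line along which they close (so a half turn about z gives the same grasp; the last joint's range is limited). The gripper opens to 91 mm and grips with 3 to 60 N. Pads are 32 mm wide; open, the fingers measure 118 mm over their backs; the gripper's body (76 mm by 178 mm) begins 60 mm behind the grasp point.
Start: joints at [69.729, 18.312, 89.639, -0, 72.044, -1.146], TCP at [188.393, 543.277, 227.976] pointing down, gripper open.
Joint ranges: [-177.97, 177.97], [-48.28, 115.42], [12.27, 149.76], [-77.06, 257.06], [2.81, 150.46], [-146.56, 146.56]. Speed limits (degrees/s): [147.25, 147.25, 180, 180, 180, 180].

INTERFACE

Orientations are given as [roll, pitch, yaw] about the fixed x, y, z axes, in that order (R = Rz(yaw) Ry(pitch) Rx(roll)).
In Python, from workcell import sensors, viewer, env gives the robot as it stands. The module is installed in compiled form; this text tells all that it offers.
- The arm moves only by the tool step_arm, never from a script. Its argument "plan" is one flat list of numbers, 6 for each row, row after row: the shift along the tool's x, y, z in cm, then the turn, a rotation vector about the tool's x, y, z in rad. In form: [x, y, z, wx, wy, wz, x, y, z, wx, wy, wz, ...]. A call has 1 to 5 rows; each row shifts and turns the commanded pose from where the row before left it, along the tool's axes as they then stand; what a row does not reach is not made up. A row lasts 1/12 s, in which the tool goes at most 41.7 mm and 7.16 degrees, less where a joint would pass 70% of its speed; a pose out of reach is approached as far as the arm can. A call is refused whole if a number of a shift passes 4.17 or a number of a turn 0.125, either way. A call with a gripper value outside its range is refused whole. "hand" is the finger opening in cm, from 0 to 9.12, set as the call begins (left out, the last holds). The fingers move at their own pace and stop on an object; "newtons" is the grip in N (left out, the last holds). Time passes only in rows, so rows that do not move let the fingers close. It gives the time, the measured TCP pose, the force, the opening and the grip force at its end, in the units of the state.
- sensors.state(): the state, without advancing time (a new reading comes with each control period).
- viewer.grab_frame(name): name is "side" or "top"; returns a dict with "img" (480x640x3 uint8, red, green, blue), "fx", "fy", "cx", "cy" (pixels), "k1" (the pictures are not rectified: a ray, as slopes to the right and down, at radius r is drawn at 1 + k1 r^2 times it, then the intrinsics apply), "position" and "attitude" of the camera in the world. Camera axes: x right, y down, z forward; pixel columns grow to the right and rows downward; lengths in mm; the calibration is good to about 2 mm. A picture is of the moment at which its call begins. There is no depth.
- env.job_done(): hands the job in; it is judged then, once.
Trained networks look in a picture, given as the dict that the camera call returned (one of the last four; its "shot" number tells which), for a name from the list of things; names that differ only in an ending like _2 or _b are one class to them, and where a whole thing is asked for, a point or a joint stands for the part that bears it (a point fixed in the world has none). Each returns a list of dicts, best first, with "score" (0 to 1); they miss things now and then, are a little off and sometimes report something else, mostly with a low value. They report only what shows in the picture. A call takes as long as a camera call.
- viewer.boxes_of(name, picture): "location" ([column, row] in pixels, amid what is visible of it).
- viewer.pinpoint(name, picture): "location" ([column, row] in pixels: a listed point, or the origin of a listed thing).
The state is a dict: "time_s": time; "qpos": joint angles; "qvel": joint speeds; "effort": joint torques, N m; "ee_pos": TCP position; "ee_rot": TCP orientation; "force": force on the tool from outside, world axes, zero at the start; "torque": the same for the moment, N m; "gripper_width": finger opening in mm; "gripper_force": force on a finger pad.
Only numpy, scipy, OpenCV 4.12 (cv2) and the standard library are available. Lean on these libraries where they do the work, as an engineer would, in place of code of your own. Each camera call takes 0.05 s, during which the arm holds its last target. There are 200 camera calls.

## Working session

There is one attempt and no reset: what is moved stays moved. The work goes in short steps, Python scripts to look and compute and a tool call to move; the robot and the scene stay as the last step left them, time stands still between calls to the robot, and variables do not carry over. Pictures are saved under pics/ and viewed, at most 10 in all, crops included, and the job is handed in when it is done.

Besides the shell and the picture viewer there is one more tool, called after "Request:" as name(argument=value, ...), one argument or row to a line, values as JSON. step_arm: Moves the arm, as the interface text tells. Its arguments: {"type":"object","properties":{"plan":{"type":"array","items":{"type":"number"}},"hand":{"type":"number"},"newtons":{"type":"number"}},"required":["plan"]}

```bash
mkdir -p pics; cat > h.py <<'E'
import numpy as np, cv2
from workcell import sensors, viewer, env
from scipy.spatial.transform import Rotation as R
def ray(p,uv):
    K=np.array([[p["fx"],0,p["cx"]],[0,p["fy"],p["cy"]],[0,0,1.]])
    s=cv2.undistortPoints(np.array([[uv]],float),K,np.array([p["k1"],0,0,0.]))[0,0]
    A=np.array(p["attitude"],float)
    M=A if A.shape==(3,3) else R.from_euler('xyz',A,degrees=True).as_matrix()
    return np.array(p["position"],float), M@np.array([s[0],s[1],1.])
def atz(p,uv,z):
    o,d=ray(p,uv); return o+d*(z-o[2])/d[2]
def save(p,n): cv2.imwrite("pics/"+n,p["img"][:,:,::-1])
E
python3 - <<'E'
from h import *
print(sensors.state())
for c in ("side","top"):
    p=viewer.grab_frame(c); save(p,c+"0.png")
    print(c,p["position"],p["attitude"],p["fx"],p["k1"])
    for n,z in (("wheel_top",65),("pointer_tip",None),("band_center",None),("lever_ball",86),("holder",0),("rail",12)):
        r=viewer.pinpoint(n,p)[:2]
        print(n,[(np.round(q["location"],1),round(q["score"],2),atz(p,q["location"],z or 20).round(1)) for q in r])
E
```

```text
{'time_s': 0.0, 'qpos': array([ 6.97284228e+01,  1.83500170e+01,  8.97066985e+01, -6.23519273e-04,
        7.20420576e+01, -1.14555984e+00]), 'qvel': array([ 0.04426146, -0.00978838, -0.03517547, -0.00538667,  0.04990162,
       -0.04792088]), 'effort': array([-7.74709515e-04, -4.12477005e+01, -2.31962746e+01,  7.27907801e-02,
        4.57975524e-02, -1.45345612e-04]), 'ee_pos': array([188.23093924, 542.81343021, 227.13454619]), 'ee_rot': array([-1.79901235e+02, -1.38202290e-03,  1.60874174e+02]), 'force': array([0.07622101, 0.03491601, 0.46623694]), 'torque': array([ 0.01910923, -0.00724347,  0.0313417 ]), 'gripper_force': 0.0, 'gripper_width': 91.18528013676041}
side [ 280.31785613 -937.56755257  773.23305095] [-1.23432438e+02  5.34519732e-02 -1.09752745e+01] 487.76309557378636 0.04096342101028772
wheel_top [(array([363.9, 310.2]), 0.92, array([ 528. , -147.6,   65. ])), (array([316.9, 296.7]), 0.38, array([434.8, -81.8,  65. ]))]
pointer_tip [(array([317.5, 302.8]), 0.88, array([441.9, -50.2,  20. ]))]
band_center [(array([316.8, 294.6]), 0.52, array([445.9, -19.4,  20. ]))]
lever_ball [(array([379.2, 281.7]), 0.45, array([581.6, -80.9,  86. ]))]
holder [(array([354.3, 303. ]), 0.64, array([528.1, -67.8,  20. ]))]
rail [(array([349.6, 293.8]), 0.67, array([528. , -22.1,  12. ]))]
top [ 317.50503313   41.0322187  1751.77032435] [-174.05301177    0.37522065  -88.30628212] 614.4476187885962 -0.058904976202196355
wheel_top [(array([387.9, 235. ]), 0.83, array([ 520.1, -156. ,   65. ]))]
pointer_tip [(array([344.3, 260.9]), 0.57, array([448.3, -39.4,  20. ]))]
band_center [(array([334.4, 259.7]), 0.48, array([450.9, -11.3,  20. ]))]
lever_ball [(array([361.4, 211. ]), 0.59, array([581.7, -79.9,  86. ]))]
holder [(array([439. , 289.4]), 0.68, array([ 375.5, -308. ,   20. ])), (array([342.3, 230.8]), 0.58, array([533.7, -31.6,  20. ]))]
rail [(array([339.2, 229.6]), 0.82, array([537.9, -23.1,  12. ]))]
```

```bash
ls pics
```

```text
side0.png
top0.png
```

```bash
python3 - <<'E'
import cv2
a=cv2.imread("pics/side0.png");b=cv2.imread("pics/top0.png")
cv2.imwrite("pics/s1.png",cv2.resize(a[230:370,270:450],None,fx=4.3,fy=4.28,interpolation=cv2.INTER_CUBIC))
cv2.imwrite("pics/t1.png",cv2.resize(b[160:310,280:460],None,fx=4,fy=4,interpolation=cv2.INTER_CUBIC))
E
```

```text
(no output)
```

View pics/s1.png

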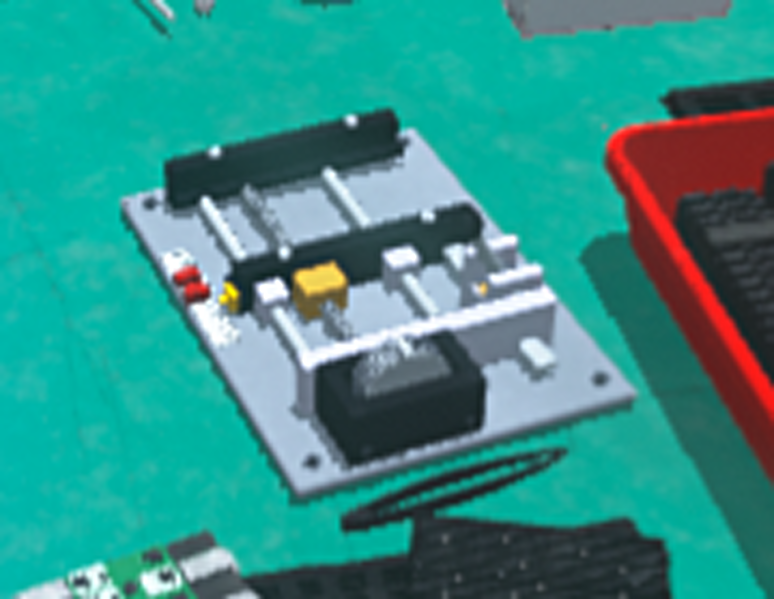

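View pics/t1.png

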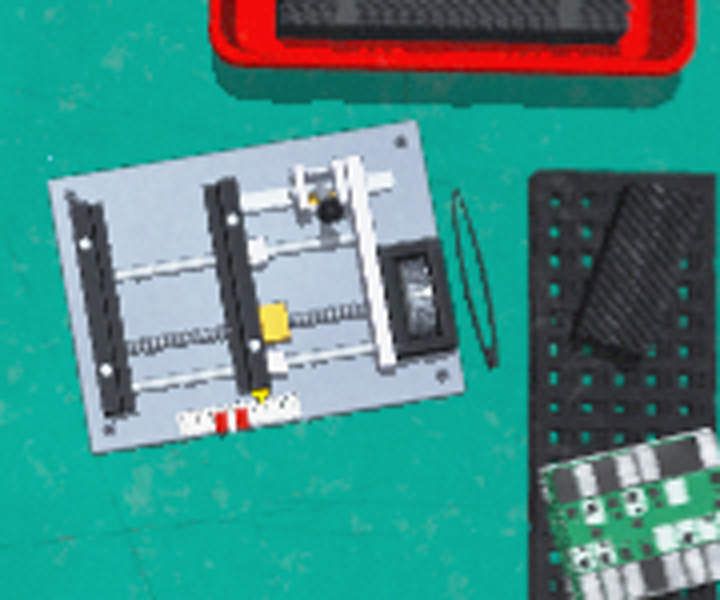

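View pics/side0.png

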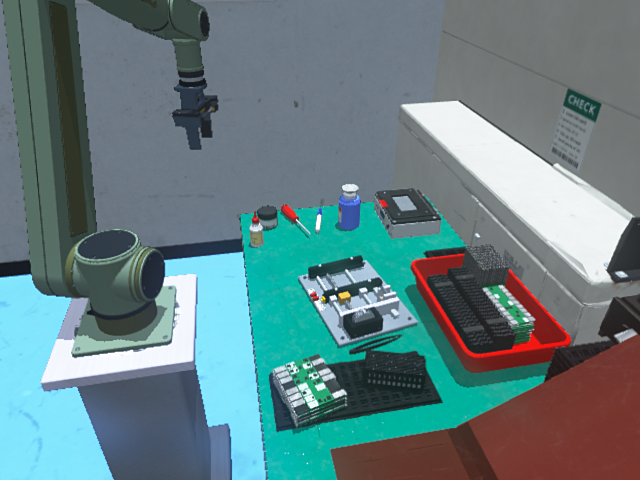

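```bash
cat >> h.py <<'E'
def proj(p,P):
    A=R.from_euler('xyz',p["attitude"],degrees=True).as_matrix()
    c=(np.asarray(P,float)-p["position"])@A; s=c[...,:2]/c[...,2:]
    s=s*(1+p["k1"]*(s**2).sum(-1,keepdims=True)); return s*[p["fx"],p["fy"]]+[p["cx"],p["cy"]]
def H(q,P):
    P=np.atleast_2d(np.asarray(P,float)); a=np.radians(q[2]); c,s=np.cos(a),np.sin(a)
    return np.c_[q[0]+c*P[:,0]-s*P[:,1], q[1]+s*P[:,0]+c*P[:,1], P[:,2]]
E
python3 - <<'E'
from h import *
from scipy.optimize import least_squares as ls
C=np.array([[100,135,12],[100,-135,12],[-100,-135,12],[-100,135,12.]])
t=viewer.grab_frame("top"); s=viewer.grab_frame("side")
T=np.array([[50,183],[415,122],[465,392],[95,452]])/4+[280,160]
S=np.array([[410,130],[636,393],[298,495],[122,203]])/[4.3,4.28]+[270,230]
fs={}
for n,o in (("top",[(t,T)]),("side",[(s,S)]),("both",[(t,T),(s,S)])):
    f=ls(lambda q:np.concatenate([(proj(p,H(q,C))-U).ravel() for p,U in o]),[530,-40,10]); q=f.x
    print(n,q.round(2),f.fun.round(1))
print("wheel top",H(q,[-30,-108,65]),"ball",H(q,[34,-54,86]),H(q,[82,-54,86]))
for p in(t,s):
  print(proj(p,H(q,[[-30,-108,65],[34,-54,86]])))
  b=[viewer.pinpoint(n,p)[0]["location"] for n in ("pointer_tip","band_center")]
  for z in (14,20):
    w=[atz(p,u,z) for u in b]; d=w[1]-w[0]; a=np.radians(q[2]); print(z,w,"dy",-np.sin(a)*d[0]+np.cos(a)*d[1])
print(H(q,[-100,-200,0]))
E
```

```text
top [532.64 -37.19  11.15] [-0.8 -0.6  0.7 -0.7  0.7  0.3 -0.6  1. ]
side [534.86 -39.89  11.28] [ 0.6 -0.4  0.9  0.3 -0.1  0.2 -1.5 -0.8]
both [534.07 -38.39  11.24] [-0.4 -1.   1.1 -1.2  1.1 -0.3 -0.1  0.5  0.2 -0.7  0.4 -0.  -0.7 -0.3
 -1.8 -1.1]
wheel top [[ 525.69518358 -150.16506967   65.        ]] ball [[577.94366982 -84.72734596  86.        ]] [[625.02323765 -75.37243852  86.        ]]
[[385.80738293 232.91731525]
 [363.13774638 212.38895989]]
14 [array([448.88089793, -45.30981522,  14.        ]), array([445.25483707, -18.1831547 ,  14.        ])] dy 27.31318578922184
20 [array([448.42729645, -45.01170206,  20.        ]), array([444.81375529, -17.97870176,  20.        ])] dy 27.21888154634278
[[363.18035791 311.07576135]
 [378.15588235 282.86566583]]
14 [array([449.82574249, -32.58869555,  14.        ]), array([443.42438694, -14.90353971,  14.        ])] dy 18.593616302480275
20 [array([448.48617052, -39.74048265,  20.        ]), array([442.13540303, -22.19508751,  20.        ])] dy 18.446676311293235
[[ 474.96771974 -254.04348135    0.        ]]
```

Request:
step_arm(
  plan=[0, 0, 0, 0, 0, 0.125, 0, 0, 0, 0, 0, 0.125, 0, 0, 0, 0, 0, 0.125, 0, 0, 0, 0, 0, 0.125, 0, 0, 0, 0, 0, 0.125],
  hand=0,
  newtons=10,
)

```text
time_s: 1.42
ee_pos: [188.4, 543.3, 228.0]
ee_rot: [180.0, -0.0, 124.7]
force: [-0.1, 0.8, 0.2]
gripper_width: 60.7
gripper_force: 0.0
```

Request:
step_arm(
  plan=[0, 0, 0, 0, 0, 0.125, 0, 0, 0, 0, 0, 0.125, 0, 0, 0, 0, 0, 0.125, 0, 0, 0, 0, 0, 0.125, 0, 0, 0, 0, 0, 0.125],
)

```text
time_s: 1.83
ee_pos: [188.4, 543.3, 228.0]
ee_rot: [180.0, -0.0, 88.9]
force: [-0.0, 0.3, 0.1]
gripper_width: 27.3
gripper_force: 0.0
```

Request:
step_arm(
  plan=[0, 0, 0, 0, 0, 0.125, 0, 0, 0, 0, 0, 0.125, 0, 0, 0, 0, 0, 0.125, 0, 0, 0, 0, 0, 0.125, 0, 0, 0, 0, 0, 0.125],
)

```text
time_s: 2.25
ee_pos: [188.4, 543.3, 228.0]
ee_rot: [-180.0, -0.0, 53.1]
force: [-1.3, 0.4, -0.7]
gripper_width: 0.5
gripper_force: 0.0
```

Request:
step_arm(
  plan=[0, 0, 0, 0, 0, 0.125, 0, 0, 0, 0, 0, 0.125, 0, 0, 0, 0, 0, 0.125, 0, 0, 0, 0, 0, 0.125, 0, 0, 0, 0, 0, 0.125],
)

```text
time_s: 2.67
ee_pos: [188.4, 543.3, 228.0]
ee_rot: [-180.0, -0.0, 17.3]
force: [0.4, 0.7, -0.1]
gripper_width: 0.3
gripper_force: 0.0
```

Request:
step_arm(
  plan=[0, 0, 0, 0, 0, 0.11, 0, 0, 0, 0, 0, 0],
)

```text
time_s: 2.83
ee_pos: [195.9, 540.3, 227.8]
ee_rot: [-179.7, 0.5, 12.0]
force: [0.7, -0.7, -0.3]
gripper_width: 0.6
gripper_force: 0.0
```

Request:
step_arm(
  plan=[0.9, 3.7, 0, 0, 0, 0, 0.9, 3.7, 0, 0, 0, 0, 0.9, 3.7, 0, 0, 0, 0, 0.9, 3.7, 0, 0, 0, 0, 0.9, 3.7, 0, 0, 0, 0],
)

```text
time_s: 3.25
ee_pos: [277.8, 367.5, 226.5]
ee_rot: [-179.7, 0.5, 12.0]
force: [0.5, -0.3, -0.3]
gripper_width: 0.7
gripper_force: 0.0
```

Request:
step_arm(
  plan=[0.9, 3.7, 0, 0, 0, 0, 0.9, 3.7, 0, 0, 0, 0, 0.9, 3.7, 0, 0, 0, 0, 0.9, 3.7, 0, 0, 0, 0, 0.9, 3.7, 0, 0, 0, 0],
)

```text
time_s: 3.67
ee_pos: [360.3, 195.8, 225.3]
ee_rot: [-179.7, 0.4, 12.0]
force: [1.4, -0.5, -0.7]
gripper_width: 0.5
gripper_force: 0.0
```

Request:
step_arm(
  plan=[0.9, 3.7, 0, 0, 0, 0, 0.9, 3.7, 0, 0, 0, 0, 0.9, 3.7, 0, 0, 0, 0, 0.9, 3.7, 0, 0, 0, 0, 0, 0, 0, 0, 0, 0],
)

```text
time_s: 4.08
ee_pos: [428.5, 55.2, 224.1]
ee_rot: [-179.9, 0.4, 11.6]
force: [0.2, 0.3, -0.6]
gripper_width: 0.6
gripper_force: 0.0
```

```bash
python3 -c "
from h import *
s=sensors.state();print(s['qpos'],s['ee_pos'],s['ee_rot'])"
```

```text
[  5.73688977   5.69525346 106.89703161   0.11348942  67.79366581
  84.07903909] [428.50963617  55.2003464  224.05907902] [-179.85595833    0.37312186   11.61507325]
```

Request:
step_arm(
  plan=[0.7, 3.67, 0, 0, 0.0065, 0.0065, 0.7, 3.67, 0, 0, 0, 0, 0.7, 3.67, 0, 0, 0, 0, 0.7, 3.67, 0, 0, 0, 0, 0.7, 3.67, 0, 0, 0, 0],
)

```text
time_s: 4.5
ee_pos: [497.9, -113.6, 222.9]
ee_rot: [-179.7, 0.1, 11.6]
force: [0.4, 1.2, 0.3]
gripper_width: 0.6
gripper_force: 0.0
```

Request:
step_arm(
  plan=[0.7, 3.67, 0, 0, 0, 0, 0, 0, 4, 0, 0, 0, 0, 0, 4, 0, 0, 0, 0, 0, 4, 0, 0, 0, 0, 0, 0, 0, 0, 0],
)

```text
time_s: 4.92
ee_pos: [506.0, -144.5, 95.7]
ee_rot: [-179.2, 0.9, 11.6]
force: [-1.6, 1.2, -0.4]
gripper_width: 0.6
gripper_force: 0.0
```

```bash
python3 - <<'E'
from h import *
s=sensors.state();print(s['qpos'],s['ee_pos'],s['ee_rot'],s['force'])
p=viewer.grab_frame("side");q=viewer.grab_frame("top")
a=cv2.resize(p["img"][230:380,290:440],None,fx=4,fy=4,interpolation=2)
b=cv2.resize(q["img"][180:280,330:380+50][:, :],None,fx=2,fy=6,interpolation=2)
b=cv2.resize(q["img"][160:310,320:420],None,fx=2,fy=4,interpolation=2)
cv2.imwrite("pics/c1.png",np.hstack([a,b])[:,:,::-1])
E
```

```text
[-17.33065094  21.49532803 105.96594039   0.29444638  53.69272698
  60.90086477] [ 505.98784021 -144.45229078   95.71206846] [-179.23431539    0.89495325   11.59772832] [-1.57240301  1.24689659 -0.35380518]
```

View pics/c1.png

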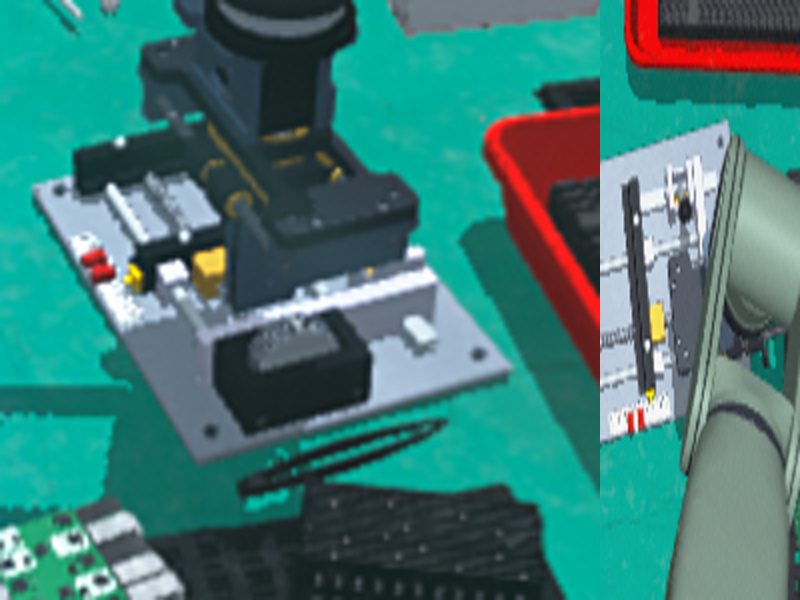

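```bash
python3 - <<'E'
from h import *
s=sensors.state();print(s['ee_pos'],s['ee_rot'],s['force'],env.finger_overhang)
p=viewer.grab_frame("side")
M=R.from_euler('xyz',s['ee_rot'],degrees=True).as_matrix()
f=5; x0,y0=280,180
im=cv2.resize(p["img"][y0:y0+120,x0:x0+160],None,fx=f,fy=f,interpolation=2).copy()
def d(P,c):
    u=(proj(p,np.array(s['ee_pos'])+np.array(P,float)@M.T)-[x0,y0]+.5)*f
    cv2.polylines(im,[u.round().astype(int)],True,c,1)
d([[16,13,14],[16,-13,14],[-16,-13,14],[-16,13,14]],(255,0,0))
d([[38,89,-65],[38,-89,-65],[-38,-89,-65],[-38,89,-65]],(255,255,0))
cv2.imwrite("pics/c2.png",im[:,:,::-1])
print([ (x['location'],x['score']) for x in viewer.pinpoint("wheel_top",p)[:2]])
E
```

```text
[ 511.07551538 -145.81580366  102.24709258] [-179.60489679    0.22431286   11.63298584] [ 0.93079154 -1.14785899  1.01699177] 14.0
[([364.3, 310.4], 0.75)]
```

View pics/c2.png

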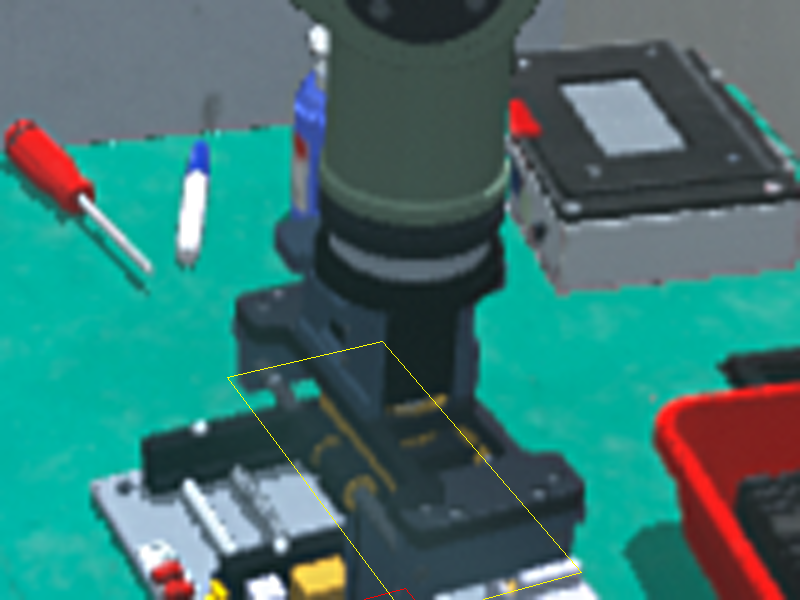

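```bash
python3 - <<'E'
from h import *
s=sensors.state();print(s['ee_pos'],s['ee_rot'])
p=viewer.grab_frame("side")
M=R.from_euler('xyz',s['ee_rot'],degrees=True).as_matrix()
f=8; x0,y0=325,255
im=cv2.resize(p["img"][y0:y0+70,x0:x0+85],None,fx=f,fy=f,interpolation=2).copy()
def d(P,c,w=0):
    u=(proj(p,np.array(s['ee_pos'])+np.array(P,float)@M.T if not w else np.array(P,float))-[x0,y0]+.5)*f
    cv2.polylines(im,[u.round().astype(int)],True,c,1)
d([[16,13,14],[16,-13,14],[-16,-13,14],[-16,13,14]],(255,0,0))
d([[38,89,-65],[38,-89,-65],[-38,-89,-65],[-38,89,-65]],(255,255,0))
d(H([534.07,-38.39,11.24],[[-69,-131,48],[9,-131,48],[9,-85,48],[-69,-85,48]]),(255,0,255),1)
d(H([534.07,-38.39,11.24],[[-30,-100,65],[-30,-116,65]]),(0,255,255),1)
cv2.imwrite("pics/c3.png",im[:,:,::-1])
E
```

```text
[ 513.31118474 -146.52946556  104.97509099] [-1.79804949e+02 -1.31266305e-01  1.16483163e+01]
```

View pics/c3.png

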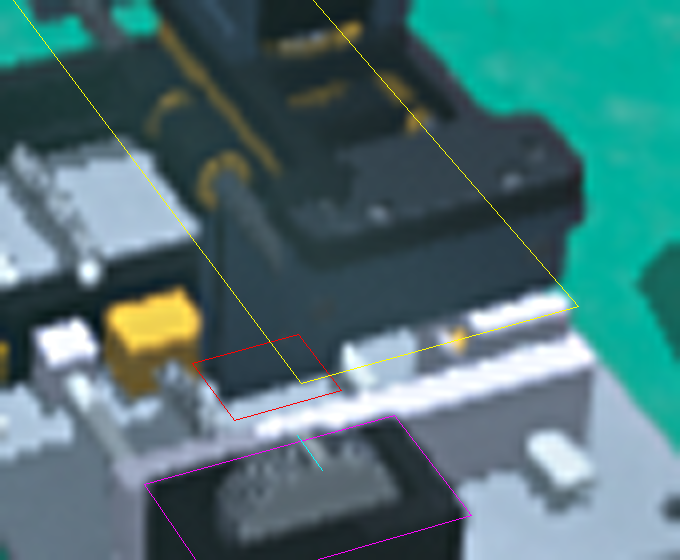

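Request:
step_arm(
  plan=[-0.25, 0.6, 0, 0, 0, 0, 0, 0, 1.2, 0, 0, 0, 0, 0, 0.8, 0, 0, 0, 0, 0, 0, 0, 0, 0, 0, 0, 0, 0, 0, 0],
)

```text
time_s: 5.58
ee_pos: [510.0, -152.8, 82.8]
ee_rot: [-179.7, 0.1, 11.6]
force: [0.7, 0.1, -0.1]
gripper_width: 0.4
gripper_force: 0.0
```

Request:
step_arm(
  plan=[0, 0, 0.2, 0, 0, 0, 0, 0, 0, 0, 0, 0, 0, 0, 0, 0, 0, 0],
)

```text
time_s: 5.83
ee_pos: [510.2, -152.7, 80.7]
ee_rot: [-179.7, 0.1, 11.6]
force: [0.4, 0.2, -0.5]
gripper_width: 0.7
gripper_force: 0.0
```

Request:
step_arm(
  plan=[0.2, 0, 0.1, 0, 0, 0, 0, 0, 0, 0, 0, 0, 0, 0, 0, 0, 0, 0],
)

```text
time_s: 6.08
ee_pos: [512.2, -152.2, 79.5]
ee_rot: [-179.7, 0.1, 11.6]
force: [-0.7, 0.2, -0.3]
gripper_width: 0.6
gripper_force: 0.0
```

Request:
step_arm(
  plan=[0, 0, 0.1, 0, 0, 0, 0, 0, 0, 0, 0, 0, 0, 0, 0, 0, 0, 0],
)

```text
time_s: 6.33
ee_pos: [512.4, -152.2, 79.1]
ee_rot: [-179.7, 0.0, 11.6]
force: [-0.3, 0.1, 4.8]
gripper_width: 0.8
gripper_force: 2.6
```

Request:
step_arm(
  plan=[0.4, 0, 0.03, 0, 0, 0, 0.6, 0, 0, 0, 0, 0, 0.6, 0, 0, 0, 0, 0, 0.6, 0, 0, 0, 0, 0, 0.4, 0, 0, 0, 0, 0],
)

```text
time_s: 6.75
ee_pos: [538.3, -147.1, 79.1]
ee_rot: [-179.7, 0.0, 11.6]
force: [-1.6, 0.3, 7.0]
gripper_width: 0.3
gripper_force: 3.8
```

Request:
step_arm(
  plan=[0, 0, 0, 0, 0, 0, 0, 0, 0, 0, 0, 0],
)

```text
time_s: 6.92
ee_pos: [538.9, -147.0, 79.1]
ee_rot: [-179.7, -0.1, 11.6]
force: [0.7, 0.4, 7.0]
gripper_width: 0.7
gripper_force: 3.0
```

```bash
cat > look.py <<'E'
from h import *
import sys
q=[534.07,-38.39,11.24]; a=np.radians(q[2])
for c in ("side","top"):
  for k in range(2):
    p=viewer.grab_frame(c); r=[]
    w=[]
    for n in ("pointer_tip","band_center"):
        d=viewer.pinpoint(n,p)
        if d: w.append(atz(p,d[0]["location"],16)); r.append((np.round(d[0]["location"],1).tolist(),round(d[0]["score"],2)))
    print(c,r, "dy %.1f"%((w[1]-w[0])@[-np.sin(a),np.cos(a),0]) if len(w)==2 else "")
    if c=="side":
        cv2.imwrite("pics/l_%s.png"%sys.argv[1],cv2.resize(p["img"][275:320,290:350],None,fx=12,fy=12,interpolation=2)[:,:,::-1])
E
python3 look.py a
```

```text
side [([317.2, 297.7], 0.82), ([315.2, 222.9], 0.6)] dy 335.5
side [([318.0, 298.9], 0.88), ([307.3, 393.0], 0.69)] dy -256.7
top [([343.6, 259.4], 0.78), ([337.6, 263.4], 0.55)] dy 18.7
top [([343.1, 262.6], 0.78), ([334.2, 262.6], 0.47)] dy 24.8
```

View pics/l_a.png

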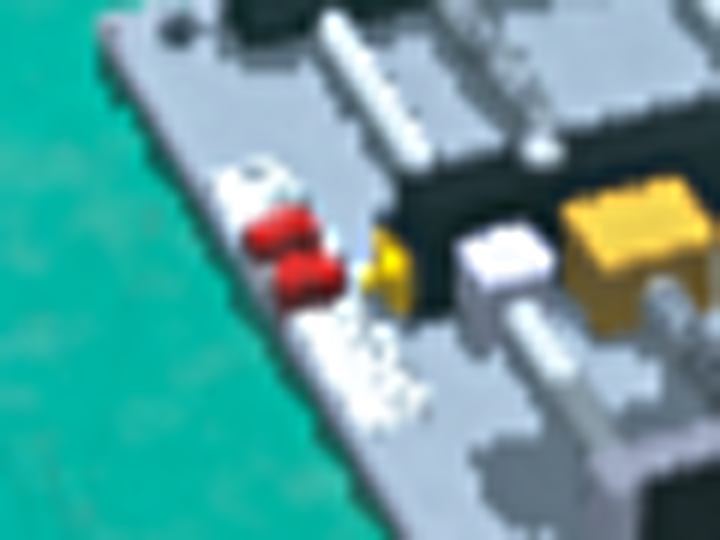

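```bash
cat > meas.py <<'E'
from h import *
q=[534.07,-38.39,11.24]; a=np.radians(q[2])
def hxy(W): d=W-[q[0],q[1],0]; return np.array([[np.cos(a),np.sin(a)],[-np.sin(a),np.cos(a)]])@d[:2]
def cen(p,m,u,r,z):
    w=np.clip(m,0,None).astype(float); Y,X=np.mgrid[:480,:640]
    w[(X-u[0])**2+(Y-u[1])**2>r*r]=0
    s=w.sum(); c=np.array([(w*X).sum()/s,(w*Y).sum()/s])
    return c, s, hxy(atz(p,c,z))
for c,zr,zy in (("top",20,20),("side",18,20)):
  p=viewer.grab_frame(c); I=p["img"].astype(int); Rr,G,B=I[...,0],I[...,1],I[...,2]
  red=np.where((Rr-G>70)&(Rr-B>70)&(G-B<40),Rr-np.maximum(G,B),0)
  yel=np.where((Rr-B>70)&(G-B>50)&(abs(Rr-G)<70),np.minimum(Rr,G)-B,0)
  ur=proj(p,H(q,[-100,29,18]))[0]; uy=proj(p,H(q,[-84,13,20]))[0]
  r=cen(p,red,ur,9,zr); y=cen(p,yel,uy,8,zy)
  if c=="top":
      Y,X=np.nonzero(yel*((np.mgrid[:480,:640][1]-uy[0])**2+(np.mgrid[:480,:640][0]-uy[1])**2<64)); print(list(zip(X,Y,yel[Y,X])))
  print(c,"red",r[0].round(2),r[2].round(1),"yel",y[0].round(2),y[2].round(1),"dy",(r[2]-y[2])[1].round(2))
E
python3 meas.py
```

```text
[(np.int64(343), np.int64(257), np.int64(67)), (np.int64(344), np.int64(257), np.int64(56)), (np.int64(341), np.int64(258), np.int64(157)), (np.int64(342), np.int64(258), np.int64(157)), (np.int64(343), np.int64(258), np.int64(231)), (np.int64(344), np.int64(258), np.int64(231)), (np.int64(341), np.int64(259), np.int64(189)), (np.int64(342), np.int64(259), np.int64(101)), (np.int64(343), np.int64(259), np.int64(157)), (np.int64(342), np.int64(260), np.int64(71)), (np.int64(343), np.int64(260), np.int64(233))]
top red [337.49 264.53] [-91.3  36.5] yel [342.56 258.56] [-77.   19.5] dy 16.98
side red [314.02 295.46] [-89.4  37.6] yel [321.83 296.9 ] [-74.8  23. ] dy 14.62
```

Request:
step_arm(
  plan=[0, 0, -0.8, 0, 0, 0, -1.3, 0, 0, 0, 0, 0, -1.3, 0, 0, 0, 0, 0, 0, 0, 0, 0, 0, 0, 0, 0, 0.7, 0, 0, 0],
)

```text
time_s: 8.03
ee_pos: [512.8, -152.6, 80.2]
ee_rot: [-179.8, -0.0, 11.6]
force: [1.0, 0.4, -0.5]
gripper_width: 0.1
gripper_force: 0.0
```

Request:
step_arm(
  plan=[0, 0, 0.05, 0, 0, 0, 0, 0, 0.05, 0, 0, 0, 0, 0, 0, 0, 0, 0],
)

```text
time_s: 8.28
ee_pos: [513.7, -152.4, 79.1]
ee_rot: [-179.7, -0.0, 11.6]
force: [-1.2, 0.1, 7.9]
gripper_width: 1.0
gripper_force: 4.0
```

Request:
step_arm(
  plan=[0.4, 0, 0, 0, 0, 0, 0.6, 0, 0, 0, 0, 0, 0.6, 0, 0, 0, 0, 0, 0.6, 0, 0, 0, 0, 0, 0.4, 0, 0, 0, 0, 0],
)

```text
time_s: 8.7
ee_pos: [539.6, -147.3, 79.1]
ee_rot: [-179.8, -0.0, 11.7]
force: [-1.4, -0.3, 8.6]
gripper_width: 0.6
gripper_force: 4.3
```

Request:
step_arm(
  plan=[0, 0, 0, 0, 0, 0, 0, 0, 0, 0, 0, 0],
)

```text
time_s: 8.87
ee_pos: [540.2, -147.3, 79.1]
ee_rot: [-179.8, -0.1, 11.6]
force: [1.1, -0.3, 7.7]
gripper_width: 0.5
gripper_force: 3.5
```

Request:
step_arm(
  plan=[0, 0, -0.8, 0, 0, 0, -1.3, 0, 0, 0, 0, 0, -1.3, 0, 0, 0, 0, 0, 0, 0, 0, 0, 0, 0, 0, 0, 0.7, 0, 0, 0],
)

```text
time_s: 9.28
ee_pos: [513.2, -152.5, 80.0]
ee_rot: [-179.8, -0.0, 11.6]
force: [0.3, 0.2, -0.3]
gripper_width: 0.5
gripper_force: 0.0
```

Request:
step_arm(
  plan=[0, 0, 0.05, 0, 0, 0, 0, 0, 0.05, 0, 0, 0, 0, 0, 0, 0, 0, 0],
)

```text
time_s: 9.53
ee_pos: [514.0, -152.4, 79.0]
ee_rot: [-179.7, -0.1, 11.6]
force: [-2.0, 0.1, 7.7]
gripper_width: 0.3
gripper_force: 4.1
```

```bash
python3 meas.py | grep dy
```

```text
top red [337.5  264.51] [-91.2  36.4] yel [340.07 259.06] [-77.2  26.7] dy 9.77
side red [314.08 295.48] [-89.3  37.5] yel [320.86 294.89] [-74.  31.] dy 6.47
```

Request:
step_arm(
  plan=[0.4, 0, 0, 0, 0, 0, 0.6, 0, 0, 0, 0, 0, 0.6, 0, 0, 0, 0, 0, 0.6, 0, 0, 0, 0, 0, 0.4, 0, 0, 0, 0, 0],
)

```text
time_s: 10.05
ee_pos: [539.8, -147.3, 79.1]
ee_rot: [-179.8, -0.0, 11.7]
force: [-1.5, -1.7, 9.1]
gripper_width: 0.7
gripper_force: 4.4
```

Request:
step_arm(
  plan=[0, 0, 0, 0, 0, 0, 0, 0, 0, 0, 0, 0],
)

```text
time_s: 10.22
ee_pos: [540.4, -147.2, 79.1]
ee_rot: [-179.8, -0.2, 11.6]
force: [0.9, 1.3, 7.7]
gripper_width: 0.3
gripper_force: 3.6
```

Request:
step_arm(
  plan=[0, 0, -0.8, 0, 0, 0, -1.3, 0, 0, 0, 0, 0, -1.3, 0, 0, 0, 0, 0, 0, 0, 0, 0, 0, 0, 0, 0, 0.6, 0, 0, 0],
)

```text
time_s: 10.63
ee_pos: [513.1, -152.4, 80.8]
ee_rot: [-179.7, -0.0, 11.6]
force: [0.3, -0.1, 0.2]
gripper_width: 0.3
gripper_force: 0.0
```

```bash
python3 meas.py | grep dy; python3 - <<'E'
from h import *
p=viewer.grab_frame("side");t=viewer.grab_frame("top")
a=cv2.resize(p["img"][275:315,295:335],None,fx=10,fy=10,interpolation=2)
b=cv2.resize(t["img"][240:280,320:360],None,fx=10,fy=10,interpolation=2)
cv2.imwrite("pics/d1.png",np.hstack([a,b])[:,:,::-1])
E
```

```text
top red [337.48 264.53] [-91.3  36.5] yel [338.45 259.43] [-77.5  31.4] dy 5.15
side red [314.08 295.48] [-89.3  37.5] yel [319.92 294.16] [-75.1  34.5] dy 2.95
```

View pics/d1.png

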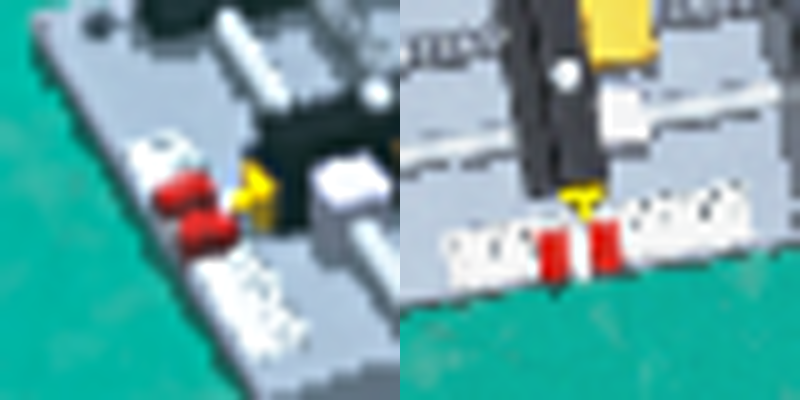

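Request:
step_arm(
  plan=[0, 0, 0.1, 0, 0, 0, 0, 0, 0.1, 0, 0, 0, 0, 0, 0, 0, 0, 0],
)

```text
time_s: 11.08
ee_pos: [513.0, -152.1, 79.1]
ee_rot: [-179.7, -0.0, 11.6]
force: [-0.0, 1.1, 6.7]
gripper_width: 0.7
gripper_force: 2.9
```

Request:
step_arm(
  plan=[0.4, 0, 0, 0, 0, 0, 0.5, 0, 0, 0, 0, 0, 0.4, 0, 0, 0, 0, 0, 0.3, 0, 0, 0, 0, 0, 0, 0, 0, 0, 0, 0],
)

```text
time_s: 11.5
ee_pos: [529.2, -148.9, 79.1]
ee_rot: [-179.7, -0.0, 11.6]
force: [-0.1, 0.8, 5.9]
gripper_width: 0.7
gripper_force: 2.9
```

Request:
step_arm(
  plan=[0, 0, 0, 0, 0, 0, 0, 0, 0, 0, 0, 0, 0, 0, 0, 0, 0, 0],
)

```text
time_s: 11.75
ee_pos: [529.2, -149.0, 79.2]
ee_rot: [-179.7, -0.1, 11.6]
force: [0.7, 1.1, 5.1]
gripper_width: 0.5
gripper_force: 2.5
```

```bash
python3 meas.py | grep dy; python3 - <<'E'
from h import *
p=viewer.grab_frame("side");t=viewer.grab_frame("top")
a=cv2.resize(p["img"][275:315,295:335],None,fx=10,fy=10,interpolation=2)
b=cv2.resize(t["img"][240:280,320:360],None,fx=10,fy=10,interpolation=2)
cv2.imwrite("pics/d2.png",np.hstack([a,b])[:,:,::-1])
E
```

```text
top red [337.48 264.54] [-91.3  36.5] yel [338.   259.02] [-76.1  32.4] dy 4.1
side red [314.09 295.49] [-89.3  37.4] yel [319.26 293.7 ] [-75.9  36.8] dy 0.66
```

View pics/d2.png

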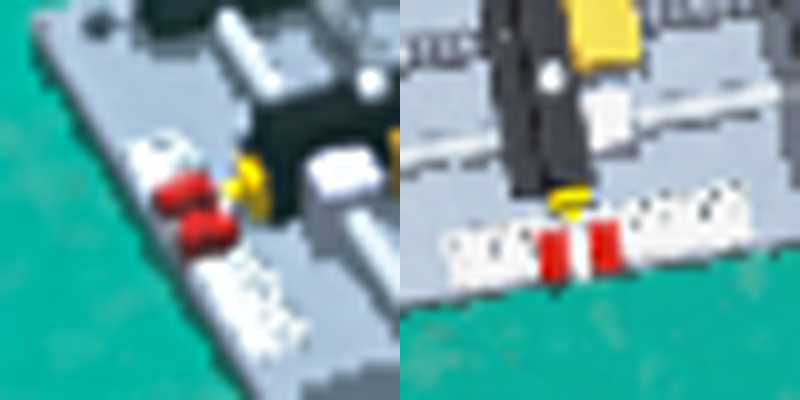

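```bash
sed -i 's/\[-84,13,20\]/[-84,33,20]/' meas.py; for i in 1 2; do python3 meas.py | grep dy; done; python3 - <<'E'
from h import *
t=viewer.grab_frame("top"); I=t["img"].astype(int)
print((np.minimum(I[...,0],I[...,1])-I[...,2])[256:265,332:344])
E
```

```text
top red [337.5  264.53] [-91.3  36.5] yel [336.56 259.58] [-77.   36.7] dy -0.23
side red [314.11 295.5 ] [-89.3  37.4] yel [319.39 292.79] [-74.3  40. ] dy -2.58
top red [337.48 264.53] [-91.3  36.5] yel [336.51 259.56] [-76.9  36.8] dy -0.31
side red [314.09 295.49] [-89.3  37.5] yel [319.39 292.79] [-74.3  40. ] dy -2.52
[[-12 -11  -7 -10 -11 -10 -11 -28 -36 -32 -35 -34]
 [-10 -11  -4  -9 -10 -12 -11 -21 -35 -35 -35 -35]
 [-10  -9  -2  -5  29  68  61 -22 -31 -34 -33 -34]
 [-14 -12   3 164 232 231 233 -33 -34 -34 -32 -33]
 [-36 -33  -2 186 128 133  65 -21 -11 -26 -10  -1]
 [-31 -17 -19  10 110 233  -1  -4   0  -1   0  -3]
 [ -3  -1  -4   1   8   4  -2   3   4   2   0 -11]
 [ -6   4   3   5   3   0   1   6  15   5   0   0]
 [ -1   2   7  13   5  -1   0  13   9   4   0  -1]]
```

Request:
step_arm(
  plan=[0, 0, -0.5, 0, 0, 0, 0, 0, -2, 0, 0, 0, 0, 0, -2, 0, 0, 0, 0.6, -1.85, 0, 0, 0, 0, 0.6, -1.85, 0, 0, 0, 0],
)

```text
time_s: 12.62
ee_pos: [533.0, -111.0, 124.8]
ee_rot: [-179.8, -0.0, 11.5]
force: [-0.2, 0.1, -0.4]
gripper_width: 0.3
gripper_force: 0.0
```

Request:
step_arm(
  plan=[0.6, -1.85, 0, 0, 0, 0, 0, 0, 0, 0, 0, 0, 0, 0, 1.6, 0, 0, 0, 0, 0, 1.6, 0, 0, 0, 0, 0, 0, 0, 0, 0],
)

```text
time_s: 13.03
ee_pos: [532.0, -91.0, 88.9]
ee_rot: [-179.6, 0.4, 11.6]
force: [-0.5, 1.2, -0.9]
gripper_width: 0.2
gripper_force: 0.0
```

Request:
step_arm(
  plan=[0, 0, 0, 0, 0, 0, 0, 0, 0, 0, 0, 0],
)

```text
time_s: 13.2
ee_pos: [534.6, -91.5, 91.9]
ee_rot: [-179.7, 0.1, 11.6]
force: [-0.4, 0.5, 0.4]
gripper_width: 0.4
gripper_force: 0.0
```

```bash
python3 meas.py | grep dy; python3 - <<'E'
from h import *
for c in ("side","top"):
  p=viewer.grab_frame(c)
  print(c,[(d["location"],d["score"],atz(p,d["location"],86).round(1)) for d in viewer.pinpoint("lever_ball",p)[:2]])
E
```

```text
top red [336.74 264.59] [-91.1  38.6] yel [336.56 259.58] [-77.   36.7] dy 1.91
side red [314.11 295.5 ] [-89.3  37.4] yel [319.42 292.86] [-74.3  39.7] dy -2.29
side [([378.6, 279.9], 0.5, array([582.2, -74.1,  86. ]))]
top []
```

Request:
step_arm(
  plan=[0.8, 0, 0, 0, 0, 0, 0.8, 0, 0, 0, 0, 0, 0.6, 0, 0, 0, 0, 0, 0.5, 0, 0, 0, 0, 0, 0.5, 0, 0, 0, 0, 0],
)

```text
time_s: 13.92
ee_pos: [564.8, -84.7, 91.3]
ee_rot: [-179.7, 0.3, 11.7]
force: [-6.2, -1.8, 6.0]
gripper_width: 0.5
gripper_force: 3.6
```

Request:
step_arm(
  plan=[0.5, 0, 0, 0, 0, 0, 0.5, 0, 0, 0, 0, 0, 0.5, 0, 0, 0, 0, 0, 0.5, 0, 0, 0, 0, 0, 0.5, 0, 0, 0, 0, 0],
)

```text
time_s: 14.33
ee_pos: [587.8, -80.1, 91.4]
ee_rot: [-179.7, 0.5, 11.7]
force: [-9.3, -3.7, 8.0]
gripper_width: 0.5
gripper_force: 5.8
```

Request:
step_arm(
  plan=[0.3, 0, 0, 0, 0, 0, 0.3, 0, 0, 0, 0, 0, 0, 0, 0, 0, 0, 0],
)

```text
time_s: 14.58
ee_pos: [594.4, -78.8, 90.6]
ee_rot: [-179.7, 0.4, 11.7]
force: [-5.6, -2.3, 2.3]
gripper_width: 0.3
gripper_force: 3.3
```

Request:
step_arm(
  plan=[0.3, 0, 0, 0, 0, 0, 0.3, 0, 0, 0, 0, 0, 0, 0, 0, 0, 0, 0],
)

```text
time_s: 14.83
ee_pos: [599.0, -77.7, 89.7]
ee_rot: [-179.6, 0.6, 11.7]
force: [-3.6, -2.8, -1.1]
gripper_width: 0.6
gripper_force: 2.1
```

Request:
step_arm(
  plan=[0.2, 0, 0, 0, 0, 0, 0, 0, 0, 0, 0, 0],
)

```text
time_s: 15.0
ee_pos: [600.4, -77.3, 89.7]
ee_rot: [-179.6, 0.6, 11.7]
force: [-7.3, -3.2, 0.6]
gripper_width: 0.7
gripper_force: 3.8
```

Request:
step_arm(
  plan=[0.2, 0, 0, 0, 0, 0, 0, 0, 0, 0, 0, 0],
)

```text
time_s: 15.17
ee_pos: [600.7, -77.3, 89.5]
ee_rot: [-179.6, 0.9, 11.7]
force: [-11.2, -5.0, 2.0]
gripper_width: 0.6
gripper_force: 5.7
```

Request:
step_arm(
  plan=[0.2, 0, 0, 0, 0, 0, 0, 0, 0, 0, 0, 0],
)

```text
time_s: 15.33
ee_pos: [601.0, -77.2, 89.5]
ee_rot: [-179.6, 1.1, 11.7]
force: [-14.3, -5.6, 5.5]
gripper_width: 0.7
gripper_force: 7.7
```

Request:
step_arm(
  plan=[0.2, 0, 0, 0, 0, 0, 0, 0, 0, 0, 0, 0],
)

```text
time_s: 15.5
ee_pos: [601.2, -77.2, 89.4]
ee_rot: [-179.6, 1.3, 11.7]
force: [-18.1, -6.9, 8.1]
gripper_width: 0.4
gripper_force: 9.8
```

Request:
step_arm(
  plan=[-1, 0, 0, 0, 0, 0, -2, 0, 0, 0, 0, 0, 0, 0, -3, 0, 0, 0, 0, 0, -4, 0, 0, 0, 0, 0, -4, 0, 0, 0],
)

```text
time_s: 15.92
ee_pos: [580.4, -81.9, 201.6]
ee_rot: [-179.6, 0.2, 11.6]
force: [0.8, -1.0, 0.0]
gripper_width: 0.6
gripper_force: 0.0
```

Request:
step_arm(
  plan=[0, -4, 0, 0, 0, 0, 0, -4, 0, 0, 0, 0, 0, -4, 0, 0, 0, 0, 0, -4, 0, 0, 0, 0, 0, -4, 0, 0, 0, 0],
)

```text
time_s: 16.33
ee_pos: [540.5, 115.9, 202.8]
ee_rot: [-179.6, -0.0, 11.6]
force: [0.9, 0.2, -0.3]
gripper_width: 0.2
gripper_force: 0.0
```

Request:
step_arm(
  plan=[0, -4, 0, 0, 0, 0, 0, -4, 0, 0, 0, 0, 0, -4, 0, 0, 0, 0, 0, -4, 0, 0, 0, 0, 0, 0, 0, 0, 0, 0],
)

```text
time_s: 16.75
ee_pos: [507.1, 277.7, 203.4]
ee_rot: [-179.4, -0.0, 12.0]
force: [1.3, -0.3, -0.2]
gripper_width: 0.6
gripper_force: 0.0
```

```bash
python3 meas.py | grep dy; python3 - <<'E'
from h import *
S=[]
for c,(x,y) in (("side",(300,260)),("top",(325,190))):
  p=viewer.grab_frame(c)
  print(c,[(d["location"],d["score"],atz(p,d["location"],86).round(1)) for d in viewer.pinpoint("lever_ball",p)[:2]])
  S.append(cv2.resize(p["img"][y:y+85,x:x+(100 if c=="side" else 60)],None,fx=5,fy=5,interpolation=2)[:,:,::-1])
cv2.imwrite("pics/e1.png",np.hstack(S))
E
```

```text
top red [337.49 264.53] [-91.3  36.5] yel [336.57 259.56] [-77.   36.7] dy -0.18
side red [314.1  295.49] [-89.3  37.4] yel [319.51 292.86] [-74.1  39.6] dy -2.15
side [([399.1, 278.4], 0.55, array([630.7, -77.6,  86. ]))]
top [([358.5, 192.7], 0.51, array([632.3, -70.9,  86. ]))]
```

View pics/e1.png

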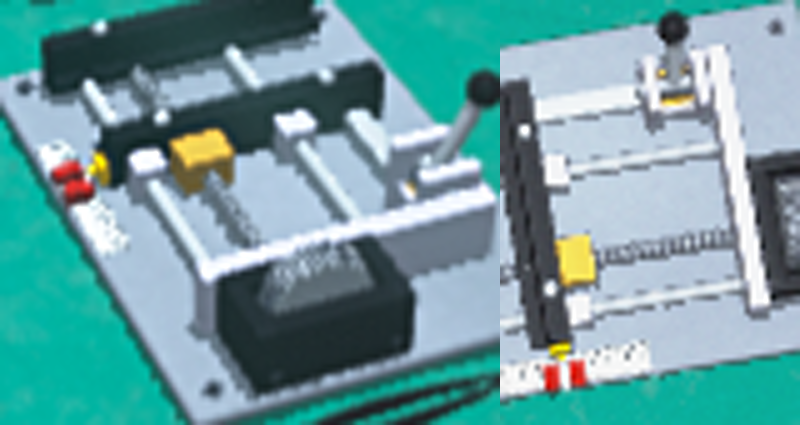

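```bash
python3 -c "
from h import *
print(env.job_done())"
```

```text
the job is handed in; nothing more can be done
None
```

I rolled the thumbwheel until the pointer stood in the white band, within about 1 mm of its centre by the top camera. I then pushed the lock lever over to its far stop, moved the arm clear and handed the job in at about 17 s; the hand-in returned no verdict.

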